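Put the gouge away and shut the sprung drawer

ROBOT

A 6-joint arm with a two-finger parallel gripper is mounted at the origin on the work surface. World frame = base frame: x ahead of the robot, y to its left, z up, the work surface at z = 0. Lengths are in m, angles in degrees, forces in N, time in s.
With the tool pointing down it reaches from about 0.3 to 0.75 m from the base axis. Payload 8.5 kg.
Tool frame: the origin (TCP) lies midway between the tips of the shut fingers; the grasp point (between the pads) lies 19 mm behind it; z points along the fingers, y is the line along which they close (so a half turn about z gives the same grasp; the last joint's range is limited). The gripper opens to 85 mm and grips with 20 to 120 N. Pads are 22 mm wide; open, the fingers measure 114 mm over their backs; the gripper's body (76 mm by 85 mm) begins 54 mm behind the grasp point. The pads swing forward as they close: fully open they stand 13 mm farther back than shut.
Start: joints at [-89.628, 21.807, 74.336, -0, 83.858, -12.336], TCP at [0.121, -0.537, 0.211] pointing down, gripper open.
Joint ranges: [-178.18, 178.18], [-50.72, 133.34], [12.68, 142.11], [-81.47, 261.47], [9.98, 163.14], [-165.26, 165.26]. Speed limits (degrees/s): [136.94, 136.94, 180, 180, 180, 180].

INTERFACE

Orientations are given as a 3x3 rotation matrix whose columns are the frame's x, y, z axes.
In Python, from rig import env gives the robot as it stands. The module is installed in compiled form; this text tells all that it offers.
- The arm moves only by the tool jog_arm, never from a script. Its argument "targets" is a list of rows, each a list of 6 numbers: the shift along the tool's x, y, z in cm, then the turn, a rotation vector about the tool's x, y, z in degrees. A call has 1 to 8 rows; each row is the pose to reach, as a shift and turn from the pose commanded when the call began, along the tool's axes at that moment; what a row does not reach only later rows make up. A row lasts 1/12 s, in which the tool goes at most 41.7 mm and 7.16 degrees, less where a joint would pass 70% of its speed; a pose out of reach is approached as far as the arm can. A call with a gripper value outside its range is refused whole. "hand" is the opening, from 0 (shut) to 1 (fully open), set as the call begins (left out, the last holds). The fingers move at their own pace and stop on an object; "newtons" is the grip in N (left out, the last holds). Time passes only in rows, so rows that repeat a pose let the fingers close. It gives the time, the measured TCP pose, the force, the opening and the grip force at its end, in the units of the state.
- env.observe(): the state, without advancing time (a new reading comes with each control period).
- env.get_image(name): name is "scene" or "top"; returns a dict with "frame" (420x560x3 uint8, red, green, blue), "depth" (420x560 float32, m along the optical axis (not along the pixel's ray), 0 where there is no reading), "fovy" (degrees; the focal length in pixels is half the picture's height over the tangent of half this angle, whatever the lens; pixels are square), "cx", "cy" (the principal point, pixels), "cam_to_world" (4x4, takes a point from camera to world coordinates). Camera axes: x right, y down, z forward; pixel columns grow to the right and rows downward; lengths in m; the calibration is good to about 2 mm. A picture is of the moment at which its call begins.
- env.close_job(): hands the job in; it is judged then, once.
Trained networks look in the newest picture that a camera, given by its name, has taken for a name from the list of things; names that differ only in an ending like _2 or _b are one class to them, and where a whole thing is asked for, a point or a joint stands for the part that bears it (a point fixed in the world has none). Each returns a list of dicts, best first, with "score" (0 to 1); they miss things now and then, are a little off and sometimes report something else, mostly with a low value. They report only what shows in the picture. A call takes as long as a camera call.
- env.regions_of(camera, target): "pixels" (420x560 bool, what is visible of it) and "point" ([row, column] in pixels, amid what is visible of it).
The state is a dict: "time_s": time; "q": joint angles; "qvel": joint speeds; "joint_efforts": joint torques, N m; "position": TCP position; "tool_rot": TCP orientation; "ft_force": force on the tool from outside, world axes, zero at the start; "wrist_torque": the same for the moment, N m; "grip_width": finger opening in m; "gripper_force": force on a finger pad.
Only numpy, scipy, OpenCV 4.12 (cv2) and the standard library are available. Lean on these libraries where they do the work, as an engineer would, in place of code of your own. Each camera call takes 0.05 s, during which the arm holds its last target. There are 200 camera calls.

TASK

Put the carving gouge away: lay it flat in the open drawer of the small wooden chest without dropping it. Then ease the drawer home, without slamming it or pressing harder than about 30 N, until its hidden catch holds it shut by itself. Leave the other things on the bench where they are.

Things in the scene. Friction and masses are not known exactly. Their poses are not given: they have to be found in the camera images.
- chest: low wooden chest fixed to the bench, 230 mm deep (its x), 270 wide (its y), 90 high; walls 12 mm, top and bottom 10 mm. Origin: centre of its underside. Its front looks along its own -x; the drawer slides out along that -x
- drawer (a joint): how far the drawer is out, m; 0: front flush with the chest's. Starts 0.14 to 0.165 out. From 18 mm out a spring pushes back, and near home a hidden catch resists: 10 to 15 N in all if pushed slowly. The catch drops in 1 to 22 mm past flush (differs each time: feel for it); a rigid stop lies 3 mm beyond. Caught, it stays; let go early, it springs back out 15 mm or more. Over 30 N forces it
- drawer_handle (a point): centre of the drawer's pull: a level dark steel bar, 10 mm thick, 110 mm long across the front, bar centre 45 mm out from the front, 50 mm above the bench
- drawer_tray (a point): centre of the drawer's inner floor, 20 mm above the bench; axes as the chest's. Inside 163 mm long (x, +-81 mm), 226 wide (y, +-113); side walls stand 45 mm above this floor, the front 57. Only the part drawn out is open from above: q - 14 mm of length behind the front, q being the joint value
- gouge: carving gouge, 190 mm long, 160 g, lying loose on the bench: a square wooden handle with rounded edges, 105 mm long, 26 wide, 22 high, then a brass ferrule, a thin steel shank and an 18 mm wide steel blade at its +x end. Origin: underside, middle of its length; x runs along it towards the blade, z up
- gouge_grip (a point): the point to grip on the gouge's handle, near its centre of mass: 30 mm behind the origin, 11 mm above the underside
- gouge_tip (a point): the end of the gouge's blade, 95 mm ahead of the origin, 11 mm above the underside
- panel: bystander: half-moon carved wooden panel lying flat, radius 120 mm, 22 thick; origin at the middle of its straight edge, the curve towards +x
- glue_bottle: bystander: white plastic glue bottle standing, 56 mm across, 140 high; origin under its centre
- mallet: bystander: turned wooden carver's mallet standing on its head, 92 mm across, 235 high; origin under its centre
- offcut: bystander: wooden offcut lying flat, 160 x 40 x 22 mm; origin under its centre, length along x

How it is judged:
By the outcome, as a careful person would: the job done as asked, in the order asked, and still so for the second after the job is handed in, with the robot touching nothing.
It also fails if it takes over 54 s, if anything falls off the work surface, if the arm or the gripper's body presses on something with over 40 N, if the wrist force passes 120 N, or if a joint passes its speed limit or range.

## Working session

There is one attempt and no reset: what is moved stays moved. The work goes in short steps, Python scripts to look and compute and a tool call to move; the robot and the scene stay as the last step left them, time stands still between calls to the robot, and variables do not carry over. Pictures are saved under pics/ and viewed, at most 10 in all, crops included, and the job is handed in when it is done.

Besides the shell and the picture viewer there is one more tool, called as name(argument=value, ...) on one line, values as JSON. jog_arm: Moves the arm, as the interface text tells. Its arguments: {"type":"object","properties":{"targets":{"type":"array","items":{"type":"array","items":{"type":"number"}}},"hand":{"type":"number"},"newtons":{"type":"number"}},"required":["targets"]}

```bash
mkdir -p pics; ls; cat > h.py <<'E'
import numpy as np, cv2
from rig import env
def cloud(im):
    d=im['depth']; f=d.shape[0]/2/np.tan(np.radians(im['fovy'])/2)
    v,u=np.mgrid[:d.shape[0],:d.shape[1]]
    P=np.stack([(u-im['cx'])/f*d,(v-im['cy'])/f*d,d],-1)
    M=np.array(im['cam_to_world']); return P@M[:3,:3].T+M[:3,3], d>0
def save(im,n): cv2.imwrite('pics/'+n,cv2.cvtColor(im['frame'],cv2.COLOR_RGB2BGR))
E
python3 - <<'E'
from h import *
np.set_printoptions(precision=4,suppress=True)
ims={}
for c in('scene','top'):
    im=env.get_image(c); P,ok=cloud(im); ims[c]=im['frame']
    np.savez(c+'.npz',P=P,ok=ok,f=im['frame'],M=im['cam_to_world'])
    for t in('chest','drawer','drawer_handle','gouge','panel','glue_bottle','mallet','offcut'):
        for r in env.regions_of(c,t)[:2]:
            m=r['pixels']&ok; q=P[m]
            print(c,t,round(r['score'],2),r['point'],m.sum(),np.median(q,0) if m.sum() else '',np.percentile(q,[2,98],axis=0).round(3).tolist() if m.sum() else '')
            if t=='gouge': np.save(f'g_{c}.npy',m)
    save(im,c+'0.png')
print(env.observe())
E
```

```text
pics
scene chest 0.57 [192.0, 251.0] 11041 [ 0.5741 -0.1209  0.0696] [[0.436, -0.328, 0.012], [0.697, 0.062, 0.093]]
scene chest 0.44 [368.7, 312.0] 4387 [0.7678 0.3777 0.0225] [[0.692, 0.278, 0.009], [0.829, 0.485, 0.028]]
scene drawer 0.65 [218.7, 275.0] 5419 [ 0.5599 -0.0327  0.0253] [[0.443, -0.123, 0.001], [0.681, 0.099, 0.078]]
scene drawer_handle 0.81 [217.0, 271.2] 5183 [ 0.5592 -0.0325  0.0258] [[0.444, -0.123, 0.014], [0.681, 0.099, 0.078]]
scene drawer_handle 0.28 [278.7, 387.4] 654 [0.4565 0.3111 0.0176] [[0.385, 0.26, -0.0], [0.549, 0.347, 0.025]]
scene gouge 0.85 [279.7, 385.5] 656 [0.4591 0.3105 0.0175] [[0.387, 0.259, -0.001], [0.551, 0.347, 0.025]]
scene panel 0.73 [367.7, 311.1] 4464 [0.7678 0.378  0.0225] [[0.69, 0.277, 0.006], [0.83, 0.486, 0.028]]
scene glue_bottle 0.71 [213.8, 273.3] 5118 [ 0.5597 -0.0328  0.0253] [[0.444, -0.123, 0.015], [0.681, 0.097, 0.078]]
scene glue_bottle 0.6 [247.5, 198.2] 765 [ 0.8077 -0.0296  0.0805] [[0.78, -0.057, 0.003], [0.828, -0.017, 0.141]]
scene mallet 0.96 [118.9, 260.5] 916 [ 0.3644 -0.3717  0.0989] [[0.328, -0.406, 0.009], [
[... 879 characters left out ...]
08, -0.021, 0.143]]
top mallet 0.94 [267.9, 403.2] 743 [ 0.3503 -0.3781  0.1099] [[0.311, -0.419, 0.007], [0.387, -0.346, 0.239]]
{'time_s': 0.9, 'q': array([-89.6279,  21.8067,  74.337 ,   0.0007,  83.8559, -12.3368]), 'qvel': array([ 0.0083,  0.1067, -0.0239,  0.0282, -0.065 ,  0.0121]), 'joint_efforts': array([  0.0003, -44.8327, -23.1456,  -0.0003,   0.0005,   0.    ]), 'position': array([ 0.121 , -0.5365,  0.2107]), 'tool_rot': array([[ 0.9755,  0.22  ,  0.    ],
       [ 0.22  , -0.9755, -0.    ],
       [ 0.    ,  0.    , -1.    ]]), 'ft_force': array([0.0282, 0.1124, 1.0424]), 'wrist_torque': array([-0.014 , -0.0146,  0.0621]), 'gripper_force': 0.0, 'grip_width': 0.08513286946941219}
```

View pics/scene0.png

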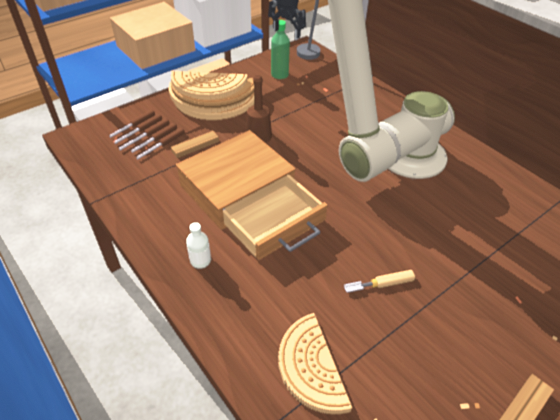

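View pics/top0.png

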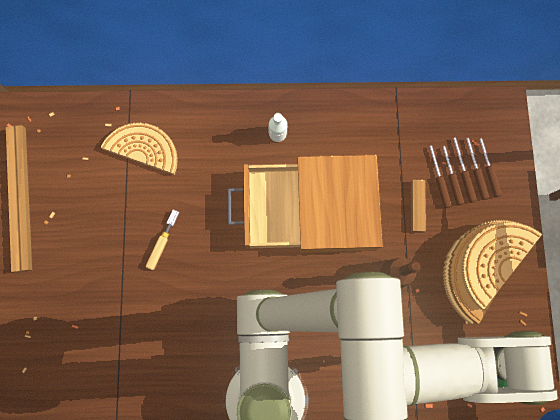

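```bash
python3 - <<'E'
from h import *
np.set_printoptions(precision=4,suppress=True)
for c in('scene','top'):
    Z=np.load(c+'.npz'); P=Z['P'];print(c,Z['M'])
    ok=Z['ok']
    # table plane
    m=ok&(abs(P[...,2])<.012)&(P[...,0]>.2)&(P[...,0]<.9)&(abs(P[...,1])<.5)
    q=P[m]; A=np.c_[q[:,:2],np.ones(len(q))]; print('table',np.linalg.lstsq(A,q[:,2],rcond=None)[0])
    q=P[ok&(abs(P[...,2]-.09)<.007)&(P[...,0]>.35)&(P[...,0]<.75)&(P[...,1]<0)&(P[...,1]>-.4)]
    r=cv2.minAreaRect(q[:,:2].astype(np.float32)*1000); print('chesttop',r,np.median(q[:,2]))
    g=P[np.load(f'g_{c}.npy')]; g=g[g[:,2]>.012]; r=cv2.minAreaRect(g[:,:2].astype(np.float32)*1000); print('gouge',r)
    t=P[np.load(f'g_{c}.npy')]; print(np.median(t[t[:,2]>.015],0))
E
```

```text
scene [[-0.7941  0.4357 -0.4238  1.1423]
 [ 0.6077  0.581  -0.5414  0.725 ]
 [ 0.0104 -0.6874 -0.7262  1.0783]
 [ 0.      0.      0.      1.    ]]
table [ 0.0012  0.0012 -0.0013]
chesttop ((524.887451171875, -248.29248046875), (351.5843505859375, 296.82574462890625), 1.0114991664886475) 0.08893468173588209
gouge ((468.0563659667969, 302.8330993652344), (28.439647674560547, 188.92105102539062), 65.54741668701172)
[0.4417 0.316  0.0202]
top [[-0.0177 -0.9802  0.1971  0.2199]
 [-0.9998  0.0153 -0.0137 -0.0269]
 [ 0.0104 -0.1973 -0.9803  1.5928]
 [ 0.      0.      0.      1.    ]]
table [-0.0006  0.0007  0.0005]
chesttop ((522.1998291015625, -236.9457244873047), (345.1349182128906, 267.7712707519531), 0.7385896444320679) 0.08995873855554526
gouge ((462.8097229003906, 303.0863037109375), (27.88715362548828, 188.11965942382812), 66.08197021484375)
[0.4365 0.3137 0.0209]
```

```bash
python3 - <<'E'
from h import *
np.set_printoptions(precision=1,suppress=True)
for c in('scene','top'):
    im=env.get_image(c);print(c,im['fovy'],im['cx'],im['cy'],[k for k in im]); P,ok=cloud(im)
    def rect(t,lo,hi,k=0):
        m=env.regions_of(c,t)[k]['pixels']&ok&(P[...,2]>lo)&(P[...,2]<hi)
        n,l,s,_=cv2.connectedComponentsWithStats(m.astype(np.uint8)); m=l==1+np.argmax(s[1:,4])
        r=cv2.minAreaRect(P[m][:,:2].astype(np.float32)*1000)
        print(t,np.array(r[0]),np.array(r[1]),round(r[2],2),m.sum()); print(cv2.boxPoints(r).tolist() and cv2.boxPoints(r))
    rect('chest',.083,.097); rect('panel',.015,.03); rect('gouge',.01,.04)
    try: rect('offcut',.015,.03)
    except Exception as e: print(e)
    # drawer: front wall top edge z~.077 , handle z~.05
    m=ok&(P[...,1]>-.02)&(P[...,1]<.2)&(P[...,0]>.38)&(P[...,0]<.75)
    for n,a,b in(('front',.07,.085),('bar',.035,.062)):
        k=m&(P[...,2]>a)&(P[...,2]<b)
        if n=='bar': k&=P[...,1]>.105
        q=P[k]*1000
        if len(q): r=cv2.minAreaRect(q[:,:2].astype(np.float32)); print(n,len(q),np.array(r[0]),np.array(r[1]),r[2],np.median(q,0))
E
```

```text
scene 46.00307779954236 276.5917605171117 206.8295789703543 ['frame', 'depth', 'fovy', 'cx', 'cy', 'cam_to_world']
chest [ 561.  -220.3] [277.6 239.7] 0.67 4907
[[ 420.8 -102. ]
 [ 423.6 -341.7]
 [ 701.2 -338.5]
 [ 698.4  -98.8]]
panel [768.9 365.6] [241.6 121.2] 69.35 4257
[[669.6 274. ]
 [783.  231.2]
 [868.2 457.3]
 [754.8 500. ]]
gouge [469.5 304.1] [ 31.  189.2] 66.84 568
[[376.4 327.1]
 [550.4 252.7]
 [562.6 281.2]
 [388.6 355.6]]
offcut [ 561.2 -470.1] [ 49.  163.1] 87.64 406
[[ 478.7 -491.2]
 [ 641.6 -497.9]
 [ 643.7 -449. ]
 [ 480.7 -442.3]]
front 432 [554.9  47.4] [246.4  69.1] 14.229411125183105 [569.1  51.   75.8]
bar 24 [569.  106.4] [90.   2.7] 0.008803832344710827 [575.6 105.8  52.6]
top 43.02621375934422 279.62079908125816 213.3223548823069 ['frame', 'depth', 'fovy', 'cx', 'cy', 'cam_to_world']
chest [ 557.3 -220.8] [275.7 234.8] 0.38 7159
[[ 418.7 -104.3]
 [ 420.2 -339.1]
 [ 696.  -337.2]
 [ 694.4 -102.5]]
panel [764.2 365.9] [242.5 120.6] 69.31 2174
[[664.9 273.8]
 [777.8 231.2]
 [863.4 458.1]
 [750.6 500.7]]
gouge [463.2 301.3] [ 27.1 188.5] 65.45 414
[[371.8 328.2]
 [543.3 249.8]
 [554.5 274.5]
 [383.1 352.8]]
offcut [ 554.3 -469.3] [ 42.9 159.1] 87.22 668
[[ 473.8 -486.9]
 [ 632.8 -494.6]
 [ 634.9 -451.8]
 [ 475.9 -444.1]]
front 396 [554.3  23.9] [243.1  73.7] 2.827230215072632 [547.9  49.3  76.9]
bar 5 [596.6 106.9] [ 0.4 10.6] 87.46646118164062 [597.6 106.8  52.2]
```

```bash
cat >> h.py <<'E'
def go(p,yaw,o=None):
    o=o or env.observe(); R=np.array(o['tool_rot']); cur=np.degrees(np.arctan2(R[1,0],R[0,0]))
    d=R.T@(np.array(p)-o['position'])*100; print('shift cm',d.round(2),'turn z',round(-((yaw-cur+180)%360-180),1))
E
python3 - <<'E'
from h import *
np.set_printoptions(precision=1,suppress=True)
for c in('scene','top'):
    Z=np.load(c+'.npz'); P=Z['P']*1000; ok=Z['ok']
    for x0 in (500,560,610):
        s=P[ok&(abs(P[...,0]-x0)<4)&(P[...,1]>-125)&(P[...,1]<140)]
        s=s[np.argsort(-s[:,1])]; print(c,x0,[(int(a),int(b)) for _,a,b in s[::max(1,len(s)//45)]])
go([.25,-.45,.36],60)
E
```

```text
scene 500 [(138, 0), (134, 1), (128, 3), (123, -2), (117, -2), (111, -1), (105, -2), (101, -1), (97, 0), (94, 4), (87, 0), (80, 0), (65, 3), (58, -2), (55, 66), (54, 45), (54, 20), (53, 57), (51, 21), (50, 74), (47, 0), (42, 75), (-4, 15), (-9, 21), (-12, 21), (-21, 18), (-28, 17), (-33, 18), (-45, 17), (-48, 21), (-55, 17), (-62, 23), (-67, 20), (-72, 14), (-75, 14), (-80, 19), (-88, 18), (-94, 19), (-99, 19), (-103, 91), (-105, 81), (-107, 86), (-108, 93), (-111, 19), (-114, 90), (-117, 90), (-120, 85), (-121, 39), (-122, 32), (-122, 35), (-123, 51)]
scene 560 [(139, 0), (136, 0), (128, 1), (120, 0), (114, 2), (108, -3), (104, -3), (102, 58), (101, 0), (94, -3), (87, 0), (82, 0), (65, 1), (58, 76), (56, 46), (56, 33), (55, 41), (55, 54), (54, 51), (53, 26), (52, 0), (49, 0), (46, 78), (8, 27), (-1, 17), (-8, 16), (-13, 20), (-21, 16), (-26, 17), (-37, 16), (-44, 16), (-50, 18), (-59, 14), (-63, 18), (-73, 19), (-79, 13), (-85, 19), (-92, 20), (-99, 16), (-105, 80), (-107, 85), (-111, 19), (-116, 20), (-120, 17), (-121, 37), (-121, 86), (-122, 57), (-123, 90)]
scene 610 [(136, -3), 
[... 1405 characters left out ...]
(-80, 15), (-86, 16), (-92, 19), (-98, 16), (-105, 80), (-110, 88), (-116, 88), (-121, 93)]
top 610 [(139, -3), (135, 2), (130, -3), (126, 5), (120, -4), (117, 0), (99, -2), (92, 0), (86, 49), (80, 49), (77, 51), (71, -5), (68, 1), (62, 53), (54, 79), (48, 80), (46, 77), (42, 21), (39, 24), (33, 20), (27, 21), (24, 27), (18, 22), (12, 7), (9, 21), (6, 25), (0, 15), (-2, 14), (-8, 16), (-14, 17), (-17, 23), (-23, 22), (-29, 17), (-36, 20), (-42, 14), (-45, 25), (-54, 23), (-60, 26), (-66, 22), (-69, 26), (-75, 24), (-78, 14), (-84, 23), (-87, 18), (-93, 23), (-96, 17), (-102, 90), (-103, 19), (-105, 87), (-108, 96), (-114, 92), (-117, 87), (-120, 88)]
shift cm [ 14.5  -5.6 -14.9] turn z -47.3
```

jog_arm(targets=[[0,0,-4,0,0,-7],[0,0,-8,0,0,-14],[0,0,-12,0,0,-21],[0,0,-16,0,0,-28],[0,0,-16,0,0,-35],[0,0,-16,0,0,-42]], hand=1)

```text
time_s: 1.9
position: [0.121, -0.537, 0.3733]
tool_rot: [[0.573, 0.82, 0.0], [0.82, -0.573, -0.005], [-0.004, 0.003, -1.0]]
ft_force: [0.3, -0.8, -1.6]
grip_width: 0.0851
gripper_force: 0.0
```

jog_arm(targets=[[4,0.3,0,0,0,-7],[8,0.5,0,0,0,-14],[12,0.8,0,0,0,-21],[16,1,0,0,0,-28],[20,1.3,0,0,0,-35],[24,1.6,0,0,0,-42],[28,1.9,0,0,0,-49],[32,2.1,0,0,0,-56]])

```text
time_s: 2.57
position: [0.3238, -0.2857, 0.3709]
tool_rot: [[-0.359, 0.933, 0.0], [0.933, 0.359, -0.0], [-0.0, 0.0, -1.0]]
ft_force: [0.9, -0.4, -0.1]
grip_width: 0.0854
gripper_force: 0.0
```

```bash
python3 - <<'E'
from h import *
o=env.observe(); print(o['position'])
go([.46,-.02,.3],140);go([.439,.315,.15],155.7)
E
```

```text
[ 0.32377819 -0.28570355  0.37088669]
shift cm [19.91 22.25  7.08] turn z -29.0
shift cm [51.94 32.31 22.07] turn z -44.7
```

jog_arm(targets=[[3.3,2,0.5,0,0,-6],[6.6,4,1,0,0,-12],[9.9,6,1.5,0,0,-18],[13.2,8,2,0,0,-24],[16.5,10,2.5,0,0,-30],[19.8,12,3,0,0,-36],[23.1,14,4,0,0,-42],[26.4,16,5,0,0,-44.7]])

```text
time_s: 3.23
position: [0.3792, 0.018, 0.3208]
tool_rot: [[-0.911, 0.412, 0.001], [0.412, 0.911, -0.0], [-0.002, 0.0, -1.0]]
ft_force: [1.7, -1.0, 0.2]
grip_width: 0.0856
gripper_force: 0.0
```

```bash
python3 - <<'E'
from h import *
go([.439,.315,.12],155.7)
E
```

```text
shift cm [ 6.8  29.53 20.07] turn z 0.0
```

jog_arm(targets=[[0.8,3.7,1,0,0,0],[1.6,7.4,2.5,0,0,0],[2.5,11.1,4,0,0,0],[3.4,14.8,5.5,0,0,0],[4.2,18.5,7,0,0,0],[5.1,22.2,8.5,0,0,0],[6,25.9,10,0,0,0],[6.8,29.5,11.5,0,0,0]])

```text
time_s: 3.9
position: [0.4401, 0.3148, 0.205]
tool_rot: [[-0.91, 0.416, 0.0], [0.416, 0.91, 0.0], [-0.0, 0.0, -1.0]]
ft_force: [-0.1, -1.0, 0.3]
grip_width: 0.0854
gripper_force: 0.0
```

jog_arm(targets=[[0,0,3,0,0,0],[0,0,6,0,0,0],[0,0,8.5,0,0,0],[0,0,8.5,0,0,0]])

```text
time_s: 4.23
position: [0.4379, 0.3118, 0.1163]
tool_rot: [[-0.909, 0.416, -0.008], [0.416, 0.909, -0.003], [0.006, -0.007, -1.0]]
ft_force: [0.0, 0.7, -1.4]
grip_width: 0.0853
gripper_force: 0.0
```

```bash
python3 - <<'E'
from h import *
np.set_printoptions(precision=4,suppress=True)
a=[]
for c in('top','scene'):
    im=env.get_image(c); P,ok=cloud(im); f=im['frame']
    M=np.linalg.inv(im['cam_to_world']); F=210/np.tan(np.radians(im['fovy'])/2)
    g=f.copy()
    for p,col in(((.439,.315,.022),(255,0,0)),((.466,.303,.022),(0,255,0)),(env.observe()['position'],(0,0,255))):
        q=M[:3,:3]@np.array(p)+M[:3,3]; u,v=q[0]/q[2]*F+im['cx'],q[1]/q[2]*F+im['cy']; cv2.circle(g,(int(u),int(v)),2,col,-1)
        if col[0]: uu,vv=int(u),int(v)
    a.append(cv2.resize(g[max(0,vv-75):][:150,max(0,uu-100):][:,:200],(400,300),interpolation=cv2.INTER_CUBIC))
cv2.imwrite('pics/h1.png',cv2.cvtColor(np.hstack(a),cv2.COLOR_RGB2BGR))
go([.439,.315,.004],155.7)
E
```

```text
shift cm [ 0.22  0.16 11.72] turn z -0.3
```

View pics/h1.png

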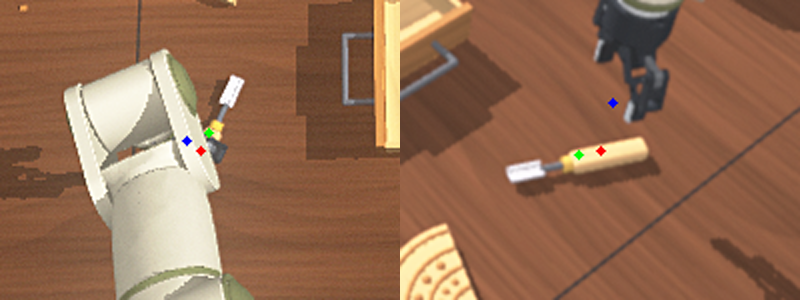

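jog_arm(targets=[[0.1,0,3.5,0,0,0],[0.1,0.1,7,0,0,0],[0.1,0.1,9.5,0,0,0],[0.1,0.1,11,0,0,0],[0.1,0.1,11.5,0,0,0],[0.1,0.1,11.5,0,0,0]])

```text
time_s: 4.83
position: [0.4406, 0.3141, 0.0065]
tool_rot: [[-0.909, 0.416, 0.001], [0.416, 0.909, 0.0], [-0.001, 0.001, -1.0]]
ft_force: [-1.2, 0.2, 0.1]
grip_width: 0.0853
gripper_force: 0.0
```

jog_arm(targets=[[0,0,0,0,0,0],[0,0,0,0,0,0],[0,0,0,0,0,0],[0,0,0,0,0,0],[0,0,0,0,0,0],[0,0,0,0,0,0],[0,0,0,0,0,0],[0,0,0,0,0,0]], hand=0, newtons=50)

```text
time_s: 5.5
position: [0.4397, 0.3139, 0.0057]
tool_rot: [[-0.909, 0.416, -0.0], [0.416, 0.909, -0.0], [0.0, -0.0, -1.0]]
ft_force: [0.6, -0.9, -0.1]
grip_width: -0.0002
gripper_force: 0.0
```

```bash
python3 - <<'E'
from h import *
im=env.get_image('scene'); f=im['frame']
cv2.imwrite('pics/h2.png',cv2.cvtColor(cv2.resize(f[210:330,300:460],(640,480),interpolation=cv2.INTER_CUBIC),cv2.COLOR_RGB2BGR))
P,ok=cloud(im)
for r in env.regions_of('scene','gouge'):
    m=r['pixels']&ok&(P[...,2]>.01)&(P[...,2]<.03); rr=cv2.minAreaRect(P[m][:,:2].astype(np.float32)*1000); print(r['score'],rr)
E
```

```text
0.71 ((468.50921630859375, 303.1912536621094), (27.003061294555664, 188.58786010742188), 65.00569915771484)
```

View pics/h2.png

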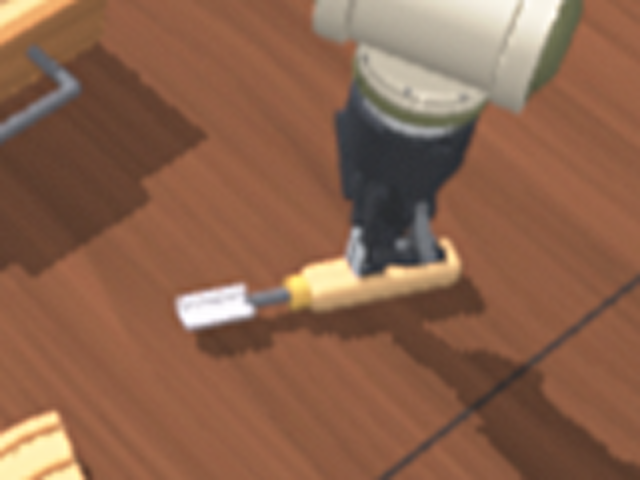

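```bash
python3 - <<'E'
from h import *
np.set_printoptions(precision=1,suppress=True)
o=env.observe();print(o['position'],o['grip_width'],o['q'])
for c in('scene','top'):
    im=env.get_image(c); P,ok=cloud(im); P=P*1000; f=im['frame'].astype(int)
    near=ok&(abs(P[...,0]-440)<90)&(abs(P[...,1]-314)<90)
    for lo,hi in((10,30),(30,45),(45,60),(60,80),(80,110)):
        m=near&(P[...,2]>lo)&(P[...,2]<hi)&((f.max(-1)<120) if lo<30 else True)
        if m.sum()>3: print(c,lo,hi,m.sum(),'lo',np.percentile(P[m],5,axis=0),'med',np.median(P[m],0),'hi',np.percentile(P[m],95,axis=0))
    M=np.linalg.inv(im['cam_to_world']); F=210/np.tan(np.radians(im['fovy'])/2)
    for p in(o['position'],o['position']+[0,0,.019]):
        q=M[:3,:3]@p+M[:3,3]; print(c,'tcp px',q[:2]/q[2]*F+[im['cx'],im['cy']])
E
```

```text
[0.4 0.3 0. ] 0.00045274323522291664 [ 23.   34.4  91.5  -0.   54.1 -42.4]
scene 10 30 9 lo [492.6 286.3  10.7] med [503.9 290.   12.7] hi [511.7 295.1  15.4]
scene 30 45 27 lo [446.2 304.9  31.9] med [452.  316.2  38.3] hi [455.7 327.2  44.5]
scene 45 60 29 lo [449.5 305.4  45.5] med [453.4 316.5  52.9] hi [456.4 326.4  59.7]
scene 60 80 54 lo [439.5 284.6  61.6] med [451.4 317.8  74.8] hi [463.9 332.9  78.8]
scene 80 110 153 lo [435.8 269.6  81.1] med [455.7 322.4  94. ] hi [472.5 351.  108.9]
scene tcp px [389.7 280.1]
scene tcp px [391.  275.9]
top 10 30 6 lo [489.6 286.4  10.6] med [501.6 288.9  18.4] hi [508.7 293.9  19.9]
top tcp px [159.  247.7]
top tcp px [157.6 246.9]
```

```bash
python3 - <<'E'
from h import *
im=env.get_image('scene'); P,ok=cloud(im); f=im['frame']
a=f[262:292,368:418]; cv2.imwrite('pics/h3.png',cv2.cvtColor(cv2.resize(a,(800,480),interpolation=cv2.INTER_NEAREST),cv2.COLOR_RGB2BGR))
print('cols',list(range(376,412,2)))
for v in range(262,290): print(v,[int(z) for z in P[v,376:412:2,2]*1000],)
E
```

```text
cols [376, 378, 380, 382, 384, 386, 388, 390, 392, 394, 396, 398, 400, 402, 404, 406, 408, 410]
262 [0, 0, 2, 0, -2, -1, 76, 96, 112, 115, 115, 125, 134, 140, 135, 136, 137, 1]
263 [0, 0, -1, 0, -1, -1, 75, 95, 107, 110, 113, 127, 135, 136, 128, 133, 132, 1]
264 [1, -3, 0, 4, -1, 3, 72, 94, 105, 104, 111, 121, 128, 135, 132, 132, 0, -1]
265 [0, -7, -2, -2, 0, -2, 70, 72, 101, 92, 108, 117, 124, 130, 131, 130, 3, 0]
266 [-1, -1, -2, 1, -1, -4, 67, 77, 96, 94, 90, 85, 84, 122, 128, 129, 1, -3]
267 [3, 1, -1, -1, 0, -1, 61, 72, 89, 92, 74, 75, 84, 117, 127, 125, 0, 0]
268 [0, 0, 3, -2, 0, -1, 58, 69, 79, 82, 83, 76, 80, 117, 125, 124, 0, -1]
269 [2, 0, -1, -2, 1, -2, 56, 70, 80, 80, 81, 80, 72, 118, 123, 120, 112, 0]
270 [-2, 0, 1, 0, 0, -3, 54, 69, 77, 78, 80, 81, 114, 111, 121, 121, 109, 121]
271 [-3, -1, -1, 0, 2, -2, 51, 62, 70, 84, 88, 98, 112, 112, 120, 117, 122, 119]
272 [2, -1, -2, -3, -5, 1, 49, 56, 63, 82, 93, 105, 112, 119, 118, 117, 117, 119]
273 [1, 0, 0, -2, -3, -3, 45, 55, 59, 79, 88, 100, 113, 115, 118, 119, 123, 115]
274 [2, 2, 0, 0, -1, 31, 44, 45, 58, 75, 91, 102, 113
[... 405 characters left out ...]
, 18, 10, 10]
280 [21, 19, 21, 16, 23, 22, 20, 23, 17, 16, 18, 13, 13, 13, 13, 10, 9, 6]
281 [21, 22, 25, 21, 20, 17, 19, 21, 12, 17, 16, 15, 12, 13, 7, 9, -2, -1]
282 [18, 19, 23, 22, 18, 23, 16, 14, 16, 13, 7, 10, 11, 6, 0, -3, -2, -4]
283 [14, 19, 17, 18, 19, 19, 14, 5, 11, 9, 7, 4, -1, 0, 2, -2, -2, 1]
284 [14, 17, 17, 14, 16, 13, 10, 10, 5, 2, -3, 1, 1, 0, -1, 3, 1, 2]
285 [8, 9, 14, 10, 8, 5, 5, 3, 0, 0, -1, 0, 0, 1, 0, -2, 0, 0]
286 [1, 8, 2, 7, 1, -2, 0, -2, 5, 1, 1, 1, 1, 1, -2, 2, 0, -1]
287 [2, 1, 1, 1, 2, 1, 0, 0, 0, 2, 0, -7, 1, -3, -1, -5, 1, 0]
288 [-2, -1, -2, 0, 5, 1, -1, 1, 1, -1, -1, 1, -3, 2, 0, 0, 0, 2]
289 [-2, -3, -1, 2, -1, 0, 0, 0, -1, 0, -3, 1, -4, 0, -1, -1, -1, 1]
```

View pics/h3.png

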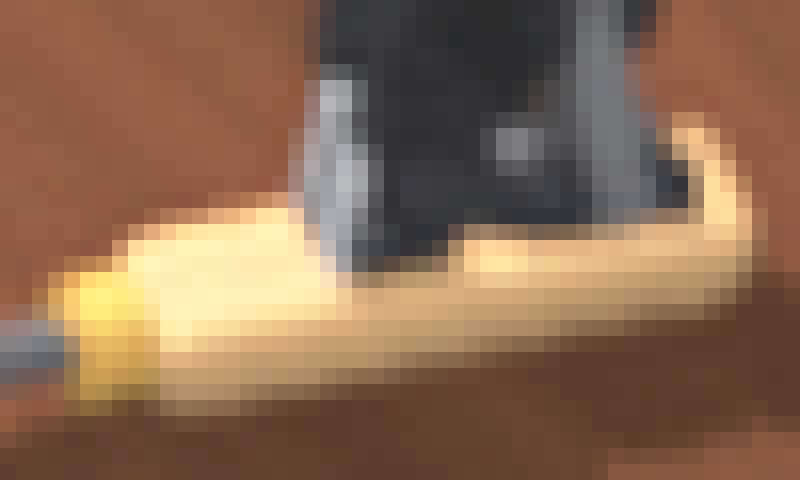

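jog_arm(targets=[[0,0,-2,0,0,0],[0,0,-5,0,0,0],[0,0,-8,0,0,0],[0,0,-8,0,0,0],[0,0,-8,0,0,0]])

```text
time_s: 6.17
position: [0.4404, 0.3142, 0.087]
tool_rot: [[-0.909, 0.416, 0.003], [0.416, 0.909, 0.001], [-0.002, 0.002, -1.0]]
ft_force: [0.0, 0.5, -1.0]
grip_width: -0.0003
gripper_force: 0.0
```

```bash
cat > tip.py <<'E'
from h import *
o=env.observe();print(o['position'],o['grip_width'])
im=env.get_image('scene'); P,ok=cloud(im); P=P*1000
p=o['position']*1000
m=ok&(np.hypot(P[...,0]-p[0],P[...,1]-p[1])<60)&(P[...,2]>p[2]-30)&(P[...,2]<p[2]+60)
n,l,s,c=cv2.connectedComponentsWithStats(m.astype(np.uint8)); m=l==1+np.argmax(s[1:,4])
q=P[m]; q=q[np.argsort(q[:,2])]; print(q[:25:2].round(0).tolist()); print(m.sum())
M=np.linalg.inv(im['cam_to_world']); F=210/np.tan(np.radians(im['fovy'])/2)
t=M[:3,:3]@o['position']+M[:3,3]; print('tcp px',t[:2]/t[2]*F+[im['cx'],im['cy']],'lowest rows',np.argwhere(m)[-6:].tolist())
E
python3 tip.py
```

```text
[0.44035303 0.31423524 0.08700362] -0.0002541573038407584
[[455.0, 317.0, 112.0], [453.0, 308.0, 113.0], [454.0, 313.0, 114.0], [452.0, 307.0, 115.0], [455.0, 317.0, 116.0], [452.0, 317.0, 117.0], [455.0, 323.0, 118.0], [453.0, 310.0, 119.0], [452.0, 319.0, 119.0], [451.0, 305.0, 120.0], [450.0, 326.0, 121.0], [458.0, 317.0, 122.0], [456.0, 326.0, 122.0]]
78
tcp px [395.33056819 261.48075017] lowest rows [[258, 401], [259, 394], [259, 396], [259, 397], [259, 398], [259, 399]]
```

jog_arm(targets=[[0,-0.2,2,0,0,0],[0,-0.2,5,0,0,0],[0,-0.2,7.5,0,0,0],[0,-0.2,8.8,0,0,0],[0,-0.2,9.2,0,0,0],[0,-0.2,9.4,0,0,0],[0,-0.2,9.4,0,0,0]], hand=0.6)

```text
time_s: 6.8
position: [0.4388, 0.3121, -0.0085]
tool_rot: [[-0.909, 0.416, -0.001], [0.416, 0.909, -0.0], [0.0, -0.001, -1.0]]
ft_force: [0.3, -0.5, 0.3]
grip_width: 0.0516
gripper_force: 0.0
```

jog_arm(targets=[[0,0,0.2,0,0,0],[0,0,0.4,0,0,0],[0,0,0.5,0,0,0],[0,0,0.6,0,0,0],[0,0,0.6,0,0,0]])

```text
time_s: 7.22
position: [0.4389, 0.3121, -0.0142]
tool_rot: [[-0.909, 0.416, 0.0], [0.416, 0.909, 0.0], [-0.0, 0.0, -1.0]]
ft_force: [0.1, 0.4, -0.0]
grip_width: 0.0514
gripper_force: 0.0
```

jog_arm(targets=[[0,0,0,0,0,0],[0,0,0,0,0,0],[0,0,0,0,0,0],[0,0,0,0,0,0],[0,0,0,0,0,0]], hand=0, newtons=50)

```text
time_s: 7.63
position: [0.4391, 0.3123, -0.0139]
tool_rot: [[-0.909, 0.416, 0.001], [0.416, 0.909, 0.0], [-0.0, 0.001, -1.0]]
ft_force: [-1.0, 0.6, 5.6]
grip_width: 0.0246
gripper_force: 50.3
```

jog_arm(targets=[[0,0,-0.5,0,0,0],[0,0,-1.5,0,0,0],[0,0,-3,0,0,0],[0,0,-5,0,0,0],[0,0,-7,0,0,0],[0,0,-9,0,0,0],[0,0,-11,0,0,0],[0,0,-12,0,0,0]])

```text
time_s: 8.3
position: [0.4395, 0.3124, 0.1085]
tool_rot: [[-0.909, 0.416, 0.003], [0.416, 0.909, 0.001], [-0.002, 0.002, -1.0]]
ft_force: [1.1, -0.7, -2.4]
grip_width: 0.0251
gripper_force: 49.4
```

```bash
python3 - <<'E'
from h import *
np.set_printoptions(precision=1,suppress=True)
o=env.observe();print(o['position'],o['grip_width'],o['gripper_force'],o['ft_force'])
im=env.get_image('scene'); P,ok=cloud(im); P=P*1000
f=im['frame'];cv2.imwrite('pics/h4.png',cv2.cvtColor(cv2.resize(f[150:330,280:480],(600,540),interpolation=cv2.INTER_CUBIC),cv2.COLOR_RGB2BGR))
for r in env.regions_of('scene','gouge')[:1]:
    q=P[r['pixels']&ok]; q=q[(q[:,2]>60)&(q[:,2]<200)]
    c=q.mean(0); u,s,vt=np.linalg.svd(q-c,full_matrices=False); print(r['score'],len(q),c,s,vt[0],q.min(0),q.max(0))
go([.53,-.03,.11],180.5)
E
```

```text
[0.4 0.3 0.1] 0.025093335641648864 49.374162554740906 [ 1.1 -0.7 -2.4]
0.8 402 [490.5 295.3 137.9] [944.7 125.   82.7] [ 0.9 -0.5 -0. ] [386.9 257.  123.8] [557.7 349.5 148. ]
shift cm [-22.5 -27.4  -0.3] turn z -25.1
```

View pics/h4.png

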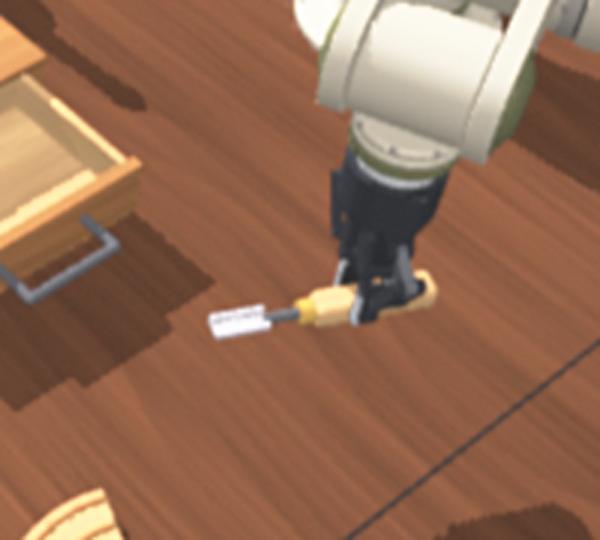

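jog_arm(targets=[[-0.8,-1,0,0,0,-1],[-2.4,-3,0,0,0,-3],[-4.5,-5.5,0,0,0,-6],[-6.7,-8.2,0,0,0,-9],[-8.9,-10.9,0,0,0,-12],[-11.1,-13.6,0,0,0,-15],[-13.3,-16.3,0,0,0,-18],[-15.5,-19,0,0,0,-21]])

```text
time_s: 9.07
position: [0.5002, 0.0732, 0.1045]
tool_rot: [[-0.998, 0.06, -0.002], [0.06, 0.998, 0.0], [0.002, 0.0, -1.0]]
ft_force: [0.9, 0.1, -1.8]
grip_width: 0.0245
gripper_force: 49.3
```

```bash
python3 - <<'E'
from h import *
o=env.observe(); print(o['position'],o['gripper_force'],o['grip_width'])
go([.528,-.032,.108],180.5)
E
```

```text
[0.50021346 0.0732076  0.10448854] 49.34420049190521 0.02453125371101538
shift cm [ -3.4  -10.34  -0.36] turn z -3.9
```

jog_arm(targets=[[-0.9,-2.6,0,0,0,-1],[-1.8,-5.2,0,0,0,-2],[-2.6,-7.5,0,0,0,-3],[-3.1,-9.2,0,0,0,-3.9],[-3.3,-9.8,0,0,0,-3.9],[-3.3,-9.8,0,0,0,-3.9],[-3.3,-9.8,0,0,0,-3.9]])

```text
time_s: 9.65
position: [0.527, -0.0244, 0.1049]
tool_rot: [[-1.0, -0.005, -0.002], [-0.005, 1.0, 0.001], [0.002, 0.001, -1.0]]
ft_force: [0.3, 0.3, -1.9]
grip_width: 0.0245
gripper_force: 49.4
```

```bash
python3 - <<'E'
from h import *
np.set_printoptions(precision=1,suppress=True)
a=[]
for c in('scene','top'):
    im=env.get_image(c); P,ok=cloud(im); P=P*1000
    r=(env.regions_of(c,'gouge') or [None])[0]
    if r:
        q=P[r['pixels']&ok]; q=q[(q[:,2]>90)&(q[:,2]<180)]
        if len(q)>20: print(c,r['score'],len(q),np.array(cv2.minAreaRect(q[:,:2].astype(np.float32))[0]),cv2.minAreaRect(q[:,:2].astype(np.float32))[1:],np.percentile(q,[1,99],axis=0))
    a.append(cv2.resize(im['frame'][130:270,200:360] if c=='scene' else im['frame'][140:260,205:405],(400,300),interpolation=cv2.INTER_CUBIC))
cv2.imwrite('pics/h5.png',cv2.cvtColor(np.hstack(a),cv2.COLOR_RGB2BGR))
go([.528,-.032,.108],180.5)
E
```

```text
scene 0.81 338 [560.3 -16.4] ((56.89773941040039, 183.03738403320312), 74.66995239257812) [[469.7 -33.  122.5]
 [650.2  20.2 176.2]]
shift cm [-0.1 -0.8 -0.2] turn z -0.1
```

View pics/h5.png

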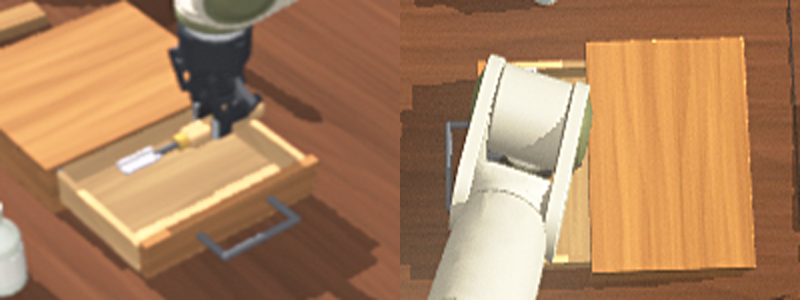

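jog_arm(targets=[[0,-0.3,1,0,0,0],[0,-0.5,3,0,0,0],[0,-0.5,5,0,0,0],[0,-0.5,7,0,0,0],[0,-0.5,8.5,0,0,0],[0,-0.5,9.2,0,0,0],[0,-0.5,9.5,0,0,0],[0,-0.5,9.5,0,0,0]])

```text
time_s: 10.52
position: [0.5277, -0.0297, 0.0107]
tool_rot: [[-1.0, -0.006, -0.0], [-0.006, 1.0, 0.0], [0.0, 0.0, -1.0]]
ft_force: [-0.8, 0.5, -2.1]
grip_width: 0.0249
gripper_force: 49.4
```

jog_arm(targets=[[0,0,0.1,0,0,0],[0,0,0.2,0,0,0],[0,0,0.3,0,0,0],[0,0,0.3,0,0,0]])

```text
time_s: 10.85
position: [0.5278, -0.0301, 0.008]
tool_rot: [[-1.0, -0.005, 0.001], [-0.005, 1.0, -0.0], [-0.001, -0.0, -1.0]]
ft_force: [-0.5, -0.6, -2.7]
grip_width: 0.0245
gripper_force: 49.4
```

jog_arm(targets=[[0,0,0.1,0,0,0],[0,0,0.15,0,0,0],[0,0,0.2,0,0,0],[0,0,0.2,0,0,0]])

```text
time_s: 11.18
position: [0.5277, -0.0301, 0.0061]
tool_rot: [[-1.0, -0.005, 0.0], [-0.005, 1.0, -0.0], [-0.0, -0.0, -1.0]]
ft_force: [-1.8, 0.8, 2.7]
grip_width: 0.0249
gripper_force: 50.0
```

jog_arm(targets=[[0,0,0,0,0,0],[0,0,0,0,0,0],[0,0,0,0,0,0],[0,0,0,0,0,0]], hand=0.6)

```text
time_s: 11.52
position: [0.5277, -0.03, 0.0057]
tool_rot: [[-1.0, -0.005, 0.0], [-0.005, 1.0, -0.0], [-0.0, -0.0, -1.0]]
ft_force: [-1.2, -0.1, 1.1]
grip_width: 0.0513
gripper_force: 0.0
```

jog_arm(targets=[[0,0,-1,0,0,0],[0,0,-3,0,0,0],[0,0,-6,0,0,0],[0,0,-9,0,0,0],[0,0,-12,0,0,0],[0,0,-14,0,0,0],[0,3,-14,0,0,0],[0,6,-14,0,0,0]])

```text
time_s: 12.18
position: [0.5279, 0.0297, 0.1479]
tool_rot: [[-1.0, -0.003, 0.004], [-0.003, 1.0, -0.001], [-0.004, -0.001, -1.0]]
ft_force: [-0.2, 0.2, -0.5]
grip_width: 0.0513
gripper_force: 0.0
```

```bash
python3 - <<'E'
from h import *
np.set_printoptions(precision=1,suppress=True)
im=env.get_image('scene'); P,ok=cloud(im); P=P*1000
q=P[env.regions_of('scene','gouge')[0]['pixels']&ok]; print(len(q),np.median(q,0),np.percentile(q,[2,98],axis=0))
cv2.imwrite('pics/h6.png',cv2.cvtColor(cv2.resize(im['frame'][130:270,200:360],(640,560),interpolation=cv2.INTER_CUBIC),cv2.COLOR_RGB2BGR))
# bar
m=ok&(P[...,1]>80)&(P[...,1]<125)&(abs(P[...,2]-50)<9)&(P[...,0]>480)&(P[...,0]<640); print('bar',m.sum(),np.percentile(P[m],[5,50,95],axis=0))
go([.56,.15,.14],180.5)
E
```

```text
464 [549.2 -24.   36.7] [[471.  -38.8  22.4]
 [650.2 -15.   44.4]]
bar 173 [[508.6  81.6  48.2]
 [561.7 101.5  53.1]
 [611.1 106.   56.7]]
shift cm [-3.4 11.7  0.7] turn z -0.0
```

View pics/h6.png

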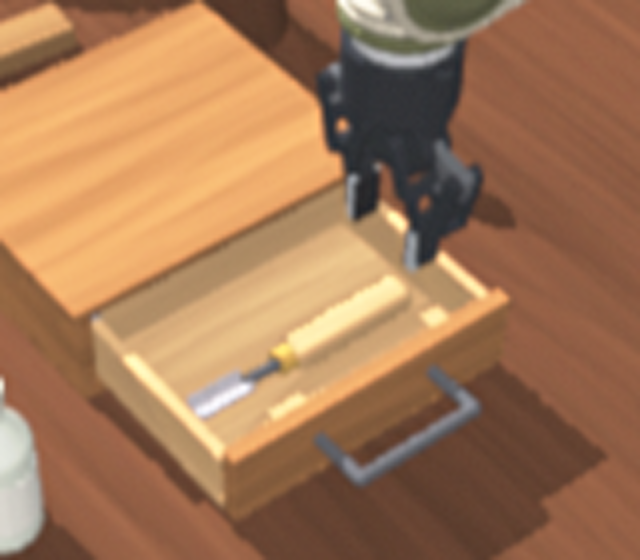

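jog_arm(targets=[[-1,3.5,0,0,0,0],[-2,7,0,0,0,0],[-3,10,0,0,0,0],[-3.3,12,0,0,0,0],[-3.3,12.5,2,0,0,0],[-3.3,12.5,5,0,0,0],[-3.3,12.5,8,0,0,0],[-3.3,12.5,10,0,0,0]], hand=0)

```text
time_s: 12.95
position: [0.5587, 0.1549, 0.0438]
tool_rot: [[-1.0, -0.006, -0.002], [-0.006, 1.0, -0.0], [0.002, -0.0, -1.0]]
ft_force: [-0.1, -0.2, -0.6]
grip_width: 0.0001
gripper_force: 0.0
```

jog_arm(targets=[[0,0,1.5,0,0,0],[0,0,2.8,0,0,0],[0,-0.5,3.1,0,0,0],[0,-1.2,3.1,0,0,0],[0,-1.8,3.1,0,0,0],[0,-2.3,3.1,0,0,0],[0,-2.6,3.1,0,0,0],[0,-2.9,3.1,0,0,0]])

```text
time_s: 13.62
position: [0.5601, 0.1255, 0.0155]
tool_rot: [[-1.0, -0.005, 0.001], [-0.005, 1.0, 0.0], [-0.001, 0.0, -1.0]]
ft_force: [-0.6, -0.8, -0.2]
grip_width: 0.0004
gripper_force: 0.0
```

jog_arm(targets=[[0,-0.3,0,0,0,0],[0,-0.6,0,0,0,0],[0,-0.9,0,0,0,0],[0,-1.2,0,0,0,0],[0,-1.5,0,0,0,0],[0,-1.8,0,0,0,0]])

```text
time_s: 14.12
position: [0.56, 0.108, 0.0148]
tool_rot: [[-1.0, -0.006, 0.0], [-0.006, 1.0, 0.0], [-0.0, 0.0, -1.0]]
ft_force: [1.0, 1.2, 1.0]
grip_width: -0.0003
gripper_force: 0.7
```

jog_arm(targets=[[0,-0.3,0,0,0,0],[0,-0.7,0,0,0,0],[0,-1.1,0,0,0,0],[0,-1.5,0,0,0,0],[0,-1.9,0,0,0,0],[0,-2.3,0,0,0,0],[0,-2.7,0,0,0,0],[0,-3.1,0,0,0,0]])

```text
time_s: 14.78
position: [0.5601, 0.0767, 0.0147]
tool_rot: [[-1.0, -0.005, 0.0], [-0.005, 1.0, 0.0], [-0.0, 0.0, -1.0]]
ft_force: [0.8, 1.8, -0.1]
grip_width: -0.0
gripper_force: 0.7
```

```bash
cat > dr.py <<'E'
from h import *
import sys
np.set_printoptions(precision=1,suppress=True)
o=env.observe(); print(o['position']*1000,o['ft_force'],o['time_s'])
for c in ('top','scene'):
    im=env.get_image(c); P,ok=cloud(im); P=P*1000
    # wooden front top edge: z 70-84, y>-95 ; reddish-bright
    f=im['frame'].astype(int)
    m=ok&(abs(P[...,2]-77)<5)&(P[...,1]>-98)&(P[...,1]<80)&(P[...,0]>440)&(P[...,0]<680)&(f[...,0]-f[...,2]>50)
    if m.sum()>5: print(c,'front y',m.sum(),np.percentile(P[m][:,1],[5,50,95]))
    m=ok&(abs(P[...,2]-51)<8)&(P[...,0]>500)&(P[...,0]<620)&(P[...,1]>-98)&(abs(f[...,0]-f[...,2])<30)
    if m.sum()>5: print(c,'bar y',m.sum(),np.percentile(P[m][:,1],[5,50,95]))
if len(sys.argv)>1: cv2.imwrite('pics/'+sys.argv[1],cv2.cvtColor(cv2.resize(im['frame'][130:270,200:360],(640,560),interpolation=cv2.INTER_CUBIC),cv2.COLOR_RGB2BGR))
E
python3 dr.py
```

```text
[560.1  76.7  14.7] [ 0.8  1.8 -0.1] 14.7833
top front y 318 [ 1.   7.6 14. ]
top bar y 23 [15.5 27.3 36.3]
scene front y 203 [ 0.3  8.2 15.3]
scene bar y 141 [21.5 59.2 89.5]
```

jog_arm(targets=[[0,-0.4,0,0,0,0],[0,-0.9,0,0,0,0],[0,-1.4,0,0,0,0],[0,-1.9,0,0,0,0],[0,-2.4,0,0,0,0],[0,-2.9,0,0,0,0],[0,-3.4,0,0,0,0],[0,-3.9,0,0,0,0]])

```text
time_s: 15.55
position: [0.5602, 0.0376, 0.0146]
tool_rot: [[-1.0, -0.005, -0.0], [-0.005, 1.0, 0.0], [0.0, 0.0, -1.0]]
ft_force: [0.3, 1.5, -0.8]
grip_width: -0.0001
gripper_force: 0.8
```

jog_arm(targets=[[0,-0.5,0,0,0,0],[0,-1,0,0,0,0],[0,-1.5,0,0,0,0],[0,-2,0,0,0,0],[0,-2.5,0,0,0,0],[0,-2.9,0,0,0,0],[0,-3.2,0,0,0,0],[0,-3.5,0,0,0,0]])

```text
time_s: 16.22
position: [0.5605, 0.0028, 0.0148]
tool_rot: [[-1.0, -0.005, 0.0], [-0.005, 1.0, -0.0], [-0.0, -0.0, -1.0]]
ft_force: [0.9, 2.2, -0.8]
grip_width: -0.0004
gripper_force: 0.7
```

jog_arm(targets=[[0,-0.2,0,0,0,0],[0,-0.4,0,0,0,0],[0,-0.6,0,0,0,0],[0,-0.8,0,0,0,0],[0,-1,0,0,0,0],[0,-1.2,0,0,0,0]])

```text
time_s: 16.72
position: [0.5606, -0.009, 0.0148]
tool_rot: [[-1.0, -0.005, 0.0], [-0.005, 1.0, -0.0], [-0.0, -0.0, -1.0]]
ft_force: [0.6, 1.1, -0.7]
grip_width: -0.0
gripper_force: 0.7
```

Now slower, reading the force often.

jog_arm(targets=[[0,-0.2,0,0,0,0],[0,-0.4,0,0,0,0],[0,-0.6,0,0,0,0],[0,-0.8,0,0,0,0],[0,-1,0,0,0,0],[0,-1.1,0,0,0,0],[0,-1.2,0,0,0,0],[0,-1.3,0,0,0,0]])

```text
time_s: 17.38
position: [0.5607, -0.0219, 0.0148]
tool_rot: [[-1.0, -0.005, 0.0], [-0.005, 1.0, -0.0], [-0.0, -0.0, -1.0]]
ft_force: [0.5, 0.7, 0.4]
grip_width: 0.0002
gripper_force: 0.6
```

jog_arm(targets=[[0,-0.1,0,0,0,0],[0,-0.2,0,0,0,0],[0,-0.3,0,0,0,0],[0,-0.4,0,0,0,0],[0,-0.5,0,0,0,0],[0,-0.6,0,0,0,0],[0,-0.7,0,0,0,0],[0,-0.8,0,0,0,0]])

```text
time_s: 18.05
position: [0.5607, -0.0297, 0.0147]
tool_rot: [[-1.0, -0.005, 0.0], [-0.005, 1.0, 0.0], [-0.0, 0.0, -1.0]]
ft_force: [2.3, 4.4, 0.2]
grip_width: -0.0
gripper_force: 2.2
```

```bash
python3 dr.py
```

```text
[560.7 -29.7  14.7] [2.3 4.4 0.2] 18.05
top front y 91 [-97.6 -94.9 -92.1]
top bar y 20 [-90.4 -81.5 -72.4]
scene front y 103 [-97.6 -93.9 -90.7]
scene bar y 129 [-82.2 -46.5 -16.1]
```

jog_arm(targets=[[0,-0.1,0,0,0,0],[0,-0.2,0,0,0,0],[0,-0.3,0,0,0,0],[0,-0.4,0,0,0,0],[0,-0.5,0,0,0,0],[0,-0.6,0,0,0,0],[0,-0.7,0,0,0,0],[0,-0.8,0,0,0,0]])

```text
time_s: 18.82
position: [0.5607, -0.0377, 0.0148]
tool_rot: [[-1.0, -0.005, 0.0], [-0.005, 1.0, 0.0], [-0.0, 0.0, -1.0]]
ft_force: [2.7, 6.0, 0.7]
grip_width: 0.0001
gripper_force: 2.8
```

jog_arm(targets=[[0,-0.1,0,0,0,0],[0,-0.2,0,0,0,0],[0,-0.3,0,0,0,0],[0,-0.4,0,0,0,0],[0,-0.5,0,0,0,0]])

```text
time_s: 19.23
position: [0.5608, -0.0424, 0.0147]
tool_rot: [[-1.0, -0.005, 0.0], [-0.005, 1.0, 0.001], [-0.0, 0.001, -1.0]]
ft_force: [2.3, 8.2, 1.8]
grip_width: -0.0002
gripper_force: 4.2
```

jog_arm(targets=[[0,-0.05,0,0,0,0],[0,-0.1,0,0,0,0],[0,-0.15,0,0,0,0],[0,-0.2,0,0,0,0]])

```text
time_s: 19.57
position: [0.5607, -0.0433, 0.0148]
tool_rot: [[-1.0, -0.005, 0.0], [-0.005, 1.0, 0.003], [-0.0, 0.003, -1.0]]
ft_force: [3.6, 12.8, 1.3]
grip_width: -0.0004
gripper_force: 6.8
```

jog_arm(targets=[[0,-0.05,0,0,0,0],[0,-0.1,0,0,0,0],[0,-0.1,0,0,0,0]])

```text
time_s: 19.82
position: [0.5607, -0.044, 0.0148]
tool_rot: [[-1.0, -0.005, 0.0], [-0.005, 1.0, 0.003], [-0.0, 0.003, -1.0]]
ft_force: [3.7, 13.7, 2.4]
grip_width: -0.0002
gripper_force: 6.9
```

jog_arm(targets=[[0,-0.05,0,0,0,0],[0,-0.1,0,0,0,0],[0,-0.1,0,0,0,0]])

```text
time_s: 20.07
position: [0.5608, -0.0449, 0.0148]
tool_rot: [[-1.0, -0.006, 0.0], [-0.006, 1.0, 0.003], [-0.0, 0.003, -1.0]]
ft_force: [3.4, 14.3, 1.0]
grip_width: -0.0004
gripper_force: 7.2
```

jog_arm(targets=[[0,-0.05,0,0,0,0],[0,-0.1,0,0,0,0],[0,-0.15,0,0,0,0],[0,-0.15,0,0,0,0]])

```text
time_s: 20.4
position: [0.5608, -0.0462, 0.0147]
tool_rot: [[-1.0, -0.005, 0.0], [-0.005, 1.0, 0.003], [-0.0, 0.003, -1.0]]
ft_force: [5.3, 14.2, 1.3]
grip_width: -0.0003
gripper_force: 7.5
```

jog_arm(targets=[[0,-0.05,0,0,0,0],[0,-0.1,0,0,0,0],[0,-0.15,0,0,0,0],[0,-0.2,0,0,0,0]])

```text
time_s: 20.73
position: [0.5607, -0.0478, 0.0147]
tool_rot: [[-1.0, -0.006, 0.0], [-0.006, 1.0, 0.004], [-0.0, 0.004, -1.0]]
ft_force: [4.7, 18.0, 1.8]
grip_width: 0.0001
gripper_force: 8.8
```

jog_arm(targets=[[0,-0.03,0,0,0,0],[0,-0.05,0,0,0,0],[0,-0.05,0,0,0,0]])

```text
time_s: 20.98
position: [0.5608, -0.0483, 0.0147]
tool_rot: [[-1.0, -0.005, 0.0], [-0.005, 1.0, 0.004], [-0.0, 0.004, -1.0]]
ft_force: [3.7, 18.2, 1.8]
grip_width: -0.0006
gripper_force: 8.8
```

jog_arm(targets=[[0,-0.05,0,0,0,0],[0,-0.1,0,0,0,0],[0,-0.1,0,0,0,0]])

```text
time_s: 21.23
position: [0.5608, -0.0493, 0.0147]
tool_rot: [[-1.0, -0.006, 0.0], [-0.006, 1.0, 0.004], [-0.0, 0.004, -1.0]]
ft_force: [4.4, 16.6, 2.1]
grip_width: -0.0004
gripper_force: 8.4
```

jog_arm(targets=[[0,-0.05,0,0,0,0],[0,-0.1,0,0,0,0],[0,-0.15,0,0,0,0],[0,-0.15,0,0,0,0]])

```text
time_s: 21.57
position: [0.5608, -0.0513, 0.0148]
tool_rot: [[-1.0, -0.006, 0.0], [-0.006, 1.0, 0.003], [-0.0, 0.003, -1.0]]
ft_force: [3.1, 12.2, 1.6]
grip_width: -0.0002
gripper_force: 6.6
```

jog_arm(targets=[[0,-0.05,0,0,0,0],[0,-0.1,0,0,0,0],[0,-0.1,0,0,0,0]])

```text
time_s: 21.82
position: [0.5609, -0.0528, 0.0148]
tool_rot: [[-1.0, -0.006, 0.0], [-0.006, 1.0, 0.002], [-0.0, 0.002, -1.0]]
ft_force: [3.0, 11.0, 0.6]
grip_width: 0.0001
gripper_force: 5.7
```

jog_arm(targets=[[0,-0.05,0,0,0,0],[0,-0.1,0,0,0,0],[0,-0.1,0,0,0,0]])

```text
time_s: 22.07
position: [0.5609, -0.054, 0.0148]
tool_rot: [[-1.0, -0.005, 0.0], [-0.005, 1.0, 0.002], [-0.0, 0.002, -1.0]]
ft_force: [3.4, 11.1, 1.2]
grip_width: -0.0003
gripper_force: 5.5
```

jog_arm(targets=[[0,-0.05,0,0,0,0],[0,-0.1,0,0,0,0],[0,-0.1,0,0,0,0]])

```text
time_s: 22.32
position: [0.5608, -0.055, 0.0147]
tool_rot: [[-1.0, -0.005, 0.0], [-0.005, 1.0, 0.002], [-0.0, 0.002, -1.0]]
ft_force: [3.8, 10.9, 0.5]
grip_width: 0.0
gripper_force: 5.3
```

jog_arm(targets=[[0,-0.05,0,0,0,0],[0,-0.1,0,0,0,0],[0,-0.15,0,0,0,0],[0,-0.15,0,0,0,0]])

```text
time_s: 22.65
position: [0.5609, -0.0565, 0.0147]
tool_rot: [[-1.0, -0.005, 0.0], [-0.005, 1.0, 0.002], [-0.0, 0.002, -1.0]]
ft_force: [4.3, 11.9, 0.9]
grip_width: -0.0003
gripper_force: 5.6
```

jog_arm(targets=[[0,-0.05,0,0,0,0],[0,-0.1,0,0,0,0],[0,-0.15,0,0,0,0],[0,-0.2,0,0,0,0]])

```text
time_s: 22.98
position: [0.5609, -0.0584, 0.0147]
tool_rot: [[-1.0, -0.006, 0.0], [-0.006, 1.0, 0.002], [-0.0, 0.002, -1.0]]
ft_force: [3.2, 10.5, 0.9]
grip_width: 0.0
gripper_force: 5.8
```

jog_arm(targets=[[0,-0.05,0,0,0,0],[0,-0.1,0,0,0,0],[0,-0.15,0,0,0,0],[0,-0.2,0,0,0,0]])

```text
time_s: 23.32
position: [0.561, -0.0614, 0.0148]
tool_rot: [[-1.0, -0.006, 0.0], [-0.006, 1.0, 0.001], [-0.0, 0.001, -1.0]]
ft_force: [3.0, 4.7, -0.1]
grip_width: -0.0001
gripper_force: 2.2
```

jog_arm(targets=[[0,-0.05,0,0,0,0],[0,-0.1,0,0,0,0],[0,-0.1,0,0,0,0]])

```text
time_s: 23.57
position: [0.561, -0.0623, 0.0148]
tool_rot: [[-1.0, -0.005, 0.0], [-0.005, 1.0, 0.001], [-0.0, 0.001, -1.0]]
ft_force: [3.3, 7.1, 0.8]
grip_width: -0.0002
gripper_force: 3.7
```

jog_arm(targets=[[0,-0.05,0,0,0,0],[0,-0.1,0,0,0,0],[0,-0.1,0,0,0,0]])

```text
time_s: 23.82
position: [0.561, -0.063, 0.0147]
tool_rot: [[-1.0, -0.005, 0.0], [-0.005, 1.0, 0.001], [-0.0, 0.001, -1.0]]
ft_force: [3.2, 8.1, 1.4]
grip_width: -0.0002
gripper_force: 4.3
```

jog_arm(targets=[[0,-0.05,0,0,0,0],[0,-0.1,0,0,0,0],[0,-0.1,0,0,0,0]])

```text
time_s: 24.07
position: [0.561, -0.064, 0.0148]
tool_rot: [[-1.0, -0.005, 0.0], [-0.005, 1.0, 0.001], [-0.0, 0.001, -1.0]]
ft_force: [3.2, 9.5, 1.3]
grip_width: 0.0001
gripper_force: 4.5
```

jog_arm(targets=[[0,-0.05,0,0,0,0],[0,-0.1,0,0,0,0],[0,-0.1,0,0,0,0]])

```text
time_s: 24.32
position: [0.561, -0.065, 0.0148]
tool_rot: [[-1.0, -0.005, 0.0], [-0.005, 1.0, 0.001], [-0.0, 0.001, -1.0]]
ft_force: [3.9, 8.1, 0.7]
grip_width: 0.0003
gripper_force: 4.5
```

jog_arm(targets=[[0,-0.05,0,0,0,0],[0,-0.1,0,0,0,0],[0,-0.1,0,0,0,0]])

```text
time_s: 24.57
position: [0.561, -0.0655, 0.0147]
tool_rot: [[-1.0, -0.005, 0.0], [-0.005, 1.0, 0.002], [-0.0, 0.002, -1.0]]
ft_force: [3.7, 11.6, 1.3]
grip_width: 0.0001
gripper_force: 5.6
```

jog_arm(targets=[[0,-0.05,0,0,0,0],[0,-0.1,0,0,0,0],[0,-0.1,0,0,0,0]])

```text
time_s: 24.82
position: [0.5609, -0.0656, 0.0148]
tool_rot: [[-1.0, -0.005, 0.0], [-0.005, 1.0, 0.004], [-0.0, 0.004, -1.0]]
ft_force: [4.3, 15.7, 1.4]
grip_width: 0.0001
gripper_force: 8.0
```

jog_arm(targets=[[0,-0.05,0,0,0,0],[0,-0.1,0,0,0,0],[0,-0.1,0,0,0,0]])

```text
time_s: 25.07
position: [0.5609, -0.0657, 0.0148]
tool_rot: [[-1.0, -0.005, 0.0], [-0.005, 1.0, 0.005], [-0.0, 0.005, -1.0]]
ft_force: [5.2, 20.6, 2.0]
grip_width: 0.0
gripper_force: 10.3
```

Rigid stop. Back off slowly and watch whether it stays.

jog_arm(targets=[[0,0.1,0,0,0,0],[0,0.2,0,0,0,0],[0,0.35,0,0,0,0],[0,0.5,0,0,0,0],[0,0.7,0,0,0,0],[0,0.7,0,0,0,0]])

```text
time_s: 25.57
position: [0.5607, -0.0618, 0.0147]
tool_rot: [[-1.0, -0.006, -0.0], [-0.006, 1.0, -0.0], [0.0, -0.0, -1.0]]
ft_force: [0.8, 4.6, 0.8]
grip_width: 0.0002
gripper_force: 2.1
```

jog_arm(targets=[[0,0.1,0,0,0,0],[0,0.2,0,0,0,0],[0,0.3,0,0,0,0],[0,0.4,0,0,0,0],[0,0.4,0,0,0,0]])

```text
time_s: 25.98
position: [0.5606, -0.0579, 0.0147]
tool_rot: [[-1.0, -0.005, -0.0], [-0.005, 1.0, -0.0], [0.0, -0.0, -1.0]]
ft_force: [-0.5, -0.2, 0.2]
grip_width: -0.0
gripper_force: 0.0
```

Force is zero after about 3 mm of return: the catch holds. Withdraw clear.

jog_arm(targets=[[0,1,0,0,0,0],[0,3,0,0,0,0],[0,6,0,0,0,0],[0,9,0,0,0,0],[0,12,-1,0,0,0],[0,15,-4,0,0,0],[0,18,-8,0,0,0],[0,20,-10,0,0,0]])

```text
time_s: 26.65
position: [0.5593, 0.1443, 0.1167]
tool_rot: [[-1.0, -0.006, 0.001], [-0.006, 1.0, 0.0], [-0.001, 0.0, -1.0]]
ft_force: [1.5, 0.3, -1.0]
grip_width: -0.0001
gripper_force: 0.0
```

jog_arm(targets=[[0,0,0,0,0,0],[0,0,0,0,0,0],[0,0,0,0,0,0],[0,0,0,0,0,0],[0,0,0,0,0,0]])

```text
time_s: 27.07
position: [0.5592, 0.1414, 0.1135]
tool_rot: [[-1.0, -0.004, -0.002], [-0.004, 1.0, -0.0], [0.002, -0.0, -1.0]]
ft_force: [0.1, -0.1, -0.1]
grip_width: 0.0001
gripper_force: 0.0
```

```bash
python3 dr.py end.png
```

```text
[559.2 141.4 113.5] [ 0.1 -0.1 -0.1] 27.0667
top bar y 127 [-93.4 -79.6 -74.2]
scene bar y 124 [-94.7 -77.7 -72.4]
```

View pics/end.png

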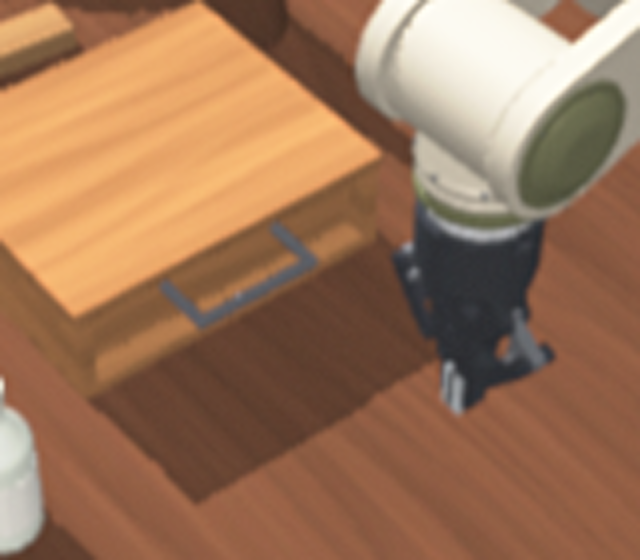

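The picture shows the drawer recessed past flush, with the bar at about (245,290) and y ≈ -0.078. It stays there untouched, so the catch holds.

```bash
python3 -c "
from rig import env
print(env.close_job())"
```

```text
the job is handed in; nothing more can be done
None
```

The gouge lies flat in the drawer, and the drawer is shut and held by its catch about 18 mm past flush. The highest push force I read was about 21 N, I touched nothing else on the bench, and I handed the job in at about 27 s.

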